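# Clear the lab bench: vials to the rack, pots to the tray, block to the dry bath

## Robot

A 6-joint arm with a two-finger parallel gripper is mounted at the origin on the work surface. World frame = base frame: x ahead of the robot, y to its left, z up, the work surface at z = 0. Lengths are in m, angles in rad, forces in N, time in s.
With the tool pointing down it reaches from about 0.35 to 0.8 m from the base axis. Payload 7.3 kg.
Tool frame: the origin (TCP) lies between the finger pads; the fingertips stand 25 mm ahead of it and the grasp point (between the pads) lies 6 mm ahead of it (r.tip_extent is the distance from the TCP to the fingertips, in m); z points along the fingers, y is the line along which they close (so a half turn about z gives the same grasp; the last joint's range is limited). The gripper opens to 85 mm and grips with 20 to 120 N. Pads are 22 mm wide; open, the fingers measure 114 mm over their backs; the gripper's body (76 mm by 85 mm) begins 54 mm behind the grasp point. The pads swing forward as they close: fully open they stand 13 mm farther back than shut.
Start: joints at [1.143, 0.342, 1.524, -0, 1.275, -0.146], TCP at [0.146, 0.504, 0.234] pointing down, gripper open.
Joint ranges: [-2.53, 2.53], [-0.77, 2.02], [0.04, 2.7], [-1, 4.14], [0.28, 2.66], [-3.11, 3.11]. Speed limits (rad/s): [2.57, 2.57, 3.14, 3.14, 3.14, 3.14].

## Interface

Orientations are given as a unit quaternion [x, y, z, w].
In Python, from workcell import r, command_gripper, optics gives the robot as it stands. The module is installed in compiled form; this text tells all that it offers. Calls block until the motion is done:
- r.reach(position, orientation): joint-space move of the TCP to a pose.
- r.move_straight(position, orientation=None, speed=0.15, max_force=None): straight line of the TCP; orientation=None keeps the orientation; speed is the mean speed in m/s. With max_force (N) it stops when the force on the tool has changed by that much, and returns True; else False.
- r.movej(angles): joint-space move.
- command_gripper(opening, force=None): finger opening in m; force is the grip in N (None keeps the last); returns when the fingers have stopped.
- r.hold(seconds).
- r.solve_ik(position, orientation): joint angles nearest the present ones, or None.
- r.read_state(): the state.
- optics.get_image(name): name is "side" or "top"; returns (picture, depth): 400x640x3 uint8, red, green, blue; 400x640 float32, m along the optical axis (not along the pixel's ray), 0 where there is no reading.
- optics.camera_model(name): a dict with "K" (3x3 intrinsics, pixels), "k1" (the pictures are not rectified: a ray, as slopes to the right and down, at radius r is drawn at 1 + k1 r^2 times it, then the intrinsics apply), "R" (3x3) and "t" (3): a world point X has camera coordinates R X + t. Camera axes: x right, y down, z forward; pixel columns grow to the right and rows downward; lengths in m; the calibration is good to about 2 mm. A picture is of the moment at which its call begins. camera_model takes no time and is no camera call.
A pose or a line that the arm cannot do raises r.PlanningError and nothing moves.
- r.finish_job(): hands the job in; it is judged then, once.
The state is a dict: "time_s": time; "joint_positions": joint angles; "dq": joint speeds; "tau": joint torques, N m; "eef_pos": TCP position; "eef_rot": TCP orientation; "contact_force": force on the tool from outside, world axes, zero at the start; "torque": the same for the moment, N m; "grip_width": finger opening in m; "grip_force": force on a finger pad.
Only numpy, scipy, OpenCV 4.12 (cv2) and the standard library are available. Lean on these libraries where they do the work, as an engineer would, in place of code of your own. Each camera call takes 0.05 s, during which the arm holds its last target. There are 200 camera calls.

## Task

Clear up the bench: put each of the two slim vials upright into its own cell of the blue two-cell rack, stand both squat pots side by side on the floor of the shallow tray, and seat the metal heating block in the well of the dry bath, flat on the well's floor. The vials and pots hold samples, so never tip them over, and leave the tip box and the bottle where they stand.

Things in the scene. Friction and masses are not known exactly. Their poses are not given: they have to be found in the camera images.
- vial_a: slim closed amber glass vial with white cap, a smooth upright cylinder 28 mm in diameter and 72 mm tall (the cap is the top 16 mm, same diameter), about 50 g; one of two identical. Starts standing on the bench. Origin at the centre of its underside, z up along the vial
- vial_b: the second vial, identical to vial_a
- pot_a: squat closed sample pot, grey with a white screw cap, upright cylinder 38 mm tall; the cap (top 14 mm) is 48 mm in diameter, the body below it 46 mm; about 60 g; one of two identical. Starts standing on the bench. Origin at the centre of its underside, z up
- pot_b: the second pot, identical to pot_a
- block: bare aluminium heating block, rectangular, 64 mm along its x, 40 mm along its y, 45 mm tall, with eight small dark holes on top (4 along x, 2 along y); about 0.28 kg. Starts standing on the bench. Origin at the centre of its underside, z up
- rack: fixed blue open-topped plastic rack on the bench, 56 mm along x, 107 mm along y, 37 mm tall, walls and floor 5 mm thick; a 5 mm wall across the middle, 32 mm high, parts it into two cells side by side along y, each 46 mm square inside, centred at x = 0, y = -25.5 and +25.5 mm. Origin at the centre of its underside, z up
- tray: fixed white shallow open tray on the bench, 100 mm along its x, 180 mm along its y, 18 mm tall, walls 5 mm, floor 5 mm thick, undivided, 90 by 170 mm inside. Origin at the centre of its underside, z up
- bath: fixed grey dry bath (bench heater), 130 mm along x, 100 mm along y, 60 mm tall; black display and two white buttons on top at its -x end. Open rectangular well in its top, 86 mm (x) by 62 mm (y), 22 mm deep (dark floor 38 mm above the underside), centred at x = +15 mm, y = 0; the block fits only with its long side along x, either way round. Origin at the centre of the underside, z up
- tip_box: bystander, loose: white pipette tip box with blue lid and yellow edge, 87 by 122 mm and 65 mm tall, to be left alone. Origin at the centre of its underside
- bottle: bystander, loose: clear bottle with blue cap, 64 mm in diameter, 130 mm tall, to be left alone. Origin at the centre of its underside
Mind the look-alikes: they are no part of the job. What is shaped like the pot_a but orange or red is not meant.

How it is judged:
By the outcome, as a careful person would: the job done as asked, in the order asked, and still so for the second after the job is handed in, with the robot touching nothing.
It also fails if it takes over 106 s, if anything falls off the work surface, if the arm or the gripper's body presses on something with over 40 N, if the wrist force passes 120 N, or if a joint passes its speed limit or range.

## Working session

There is one attempt and no reset: what is moved stays moved. The work goes in short steps, each a Python script; the robot and the scene stay as the last script left them, time stands still between calls to the robot, and variables do not carry over. Pictures are saved under pics/ and viewed, at most 14 in all, crops included, and the job is handed in when it is done.

```bash
mkdir -p pics; ls
python3 - <<'E'
from workcell import r, command_gripper, optics
import cv2, numpy as np
for n in ("top","side"):
    im,d=optics.get_image(n); cv2.imwrite(f"pics/{n}0.png",im[:,:,::-1]); np.savez(f"{n}0.npz",im=im,d=d)
    m=optics.camera_model(n); print(n,m, (d==0).mean())
print(r.read_state())
E
```

```text
pics
top {'K': array([[450.5626416 ,   0.        , 319.97752441],
       [  0.        , 450.5626416 , 206.71631088],
       [  0.        ,   0.        ,   1.        ]]), 'k1': -0.11767156645202834, 'R': array([[ 0.00591688, -0.99996734, -0.00550521],
       [-0.97613424, -0.00458052, -0.21711971],
       [ 0.2170874 ,  0.0066585 , -0.97612946]]), 't': array([-0.00997668,  0.50329279,  1.28559276])} 0.00395703125
side {'K': array([[388.62499721,   0.        , 322.3896207 ],
       [  0.        , 388.62499721, 200.18913036],
       [  0.        ,   0.        ,   1.        ]]), 'k1': -0.03731170086857393, 'R': array([[ 0.85029086, -0.52626557,  0.00707129],
       [-0.38345213, -0.62863743, -0.676594  ],
       [ 0.36051341,  0.57259019, -0.73632232]]), 't': array([-0.42629717,  0.22678981,  0.93248929])} 0.0039921875
{'time_s': 0.1, 'joint_positions': array([ 1.14299917e+00,  3.42643489e-01,  1.52491339e+00,  2.00811177e-05,
        1.27540090e+00, -1.45973024e-01]), 'dq': array([ 5.65263200e-04, -9.99356645e-04, -2.40098433e-03, -9.95126903e-04,
        1.47316862e-03, -1.11035465e-05]), 'tau': array([ 2.36578257e-03, -4.34442151e+01, -2.46488214e+01, -8.17350497e-05,
        4.83926298e-03,  3.74260996e-07]), 'eef_pos': array([0.14581955, 0.50397908, 0.23330324]), 'eef_rot': array([ 1.40449067e-01,  9.90087670e-01, -6.51949509e-04, -2.02353417e-04]), 'contact_force': array([-1.02688615, -0.36911134, -0.20260702]), 'torque': array([-0.05161041, -0.00189109, -0.00787305]), 'grip_force': 0.0, 'grip_width': 0.08549948948592674}
```

View pics/top0.png

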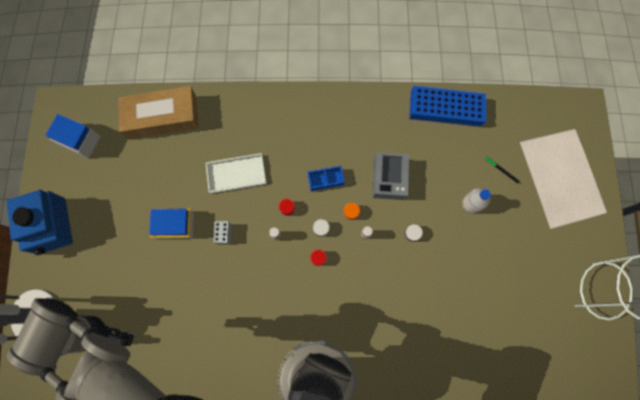

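View pics/side0.png

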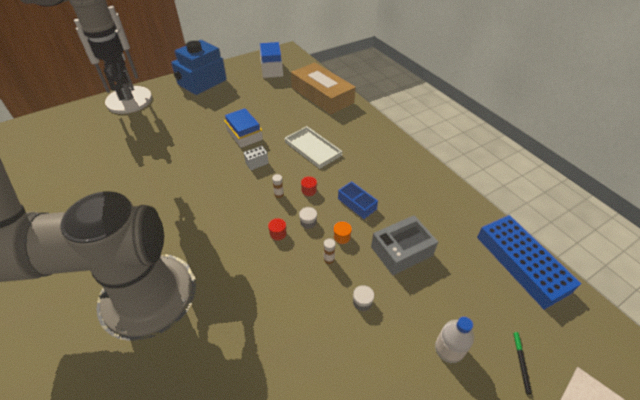

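```bash
cat > h.py <<'E'
import numpy as np, cv2
from workcell import r, command_gripper, optics
def rays(name,px):
    m=optics.camera_model(name)
    u=cv2.undistortPoints(np.asarray(px,float).reshape(-1,1,2),m["K"],np.array([m["k1"],0,0,0,0.])).reshape(-1,2)
    return -m["R"].T@m["t"], np.c_[u,np.ones(len(u))]@m["R"]      # origin, world dirs with unit depth
def onplane(name,px,z):
    c,d=rays(name,px); return (c+d*((z-c[2])/d[:,2])[:,None])[:,:2]
def cloud(name,dep):
    v,u=np.mgrid[:400,:640]; c,d=rays(name,np.c_[u.ravel(),v.ravel()])
    return (c+d*dep.reshape(-1,1)).reshape(400,640,3)
def comp(name,mask,minpx=15):
    n,l,s,c=cv2.connectedComponentsWithStats(mask.astype(np.uint8))
    return [np.argwhere(l==i)[:,::-1] for i in range(1,n) if s[i,4]>=minpx]
E
python3 - <<'E'
from h import *
np.set_printoptions(precision=4,suppress=True)
for n in ("top","side"):
    f=np.load(n+"0.npz"); im,d=f["im"],f["d"]; P=cloud(n,d); z=P[...,2]
    roi=(P[...,0]>.3)&(P[...,0]<.75)&(abs(P[...,1])<.42)&(d>0)
    print(n,"table z",np.median(z[roi&(z<.01)]),z[roi&(z<.008)].std())
    for c in comp(n,roi&(z>.010),40):
        zz=z[c[:,1],c[:,0]]; zt=np.percentile(zz,90)
        t=c[zz>zt-.006]; xy=onplane(n,t,zt)
        rc=cv2.minAreaRect(xy.astype(np.float32)*1000)
        print(c.mean(0).round(),"n",len(c),"ztop %.4f"%zt,"col",np.median(im[t[:,1],t[:,0]],0),"mean",xy.mean(0),"rect",np.round(rc[0],1),np.round(rc[1],1),round(rc[2],1))
E
```

```text
top table z -0.0002483977661409398 0.0029932779246618253
[235. 173.] n 344 ztop 0.0204 col [163. 163. 144.] mean [0.6205 0.2562] rect [620.  258.9] [101.6 182. ] 9.9
[390. 175.] n 1554 ztop 0.0620 col [110. 114. 110.] mean [ 0.595  -0.2211] rect [ 606.2 -221.9] [101.2 132.2] 85.8
[325. 177.] n 342 ztop 0.0388 col [ 37.  76. 132.] mean [ 0.6012 -0.0213] rect [602.1 -22. ] [ 56.9 106.7] 10.9
[286. 206.] n 192 ztop 0.0409 col [181.  21.  18.] mean [0.5098 0.0952] rect [509.2  95.9] [41.4 43. ] 46.3
[351. 210.] n 208 ztop 0.0409 col [219. 103.   0.] mean [ 0.4978 -0.1002] rect [496.9 -99. ] [43.  45.3] 0.3
[184. 223.] n 464 ztop 0.0670 col [ 26.  82. 163.] mean [0.4544 0.4044] rect [455.5 404.7] [30.6 78.9] 89.6
[320. 227.] n 210 ztop 0.0411 col [203. 197. 182.] mean [ 0.4462 -0.009 ] rect [446.2  -9.1] [45.4 44.7] 0.3
[221. 232.] n 353 ztop 0.0480 col [145. 147. 137.] mean [0.4282 0.2887] rect [428.1 287.8] [63.4 42.1] 0.4
[413. 232.] n 224 ztop 0.0404 col [202.5 196.  181. ] mean [ 0.4307 -0.2884] rect [ 430.8 -288.4] [45.5 46.6] 25.0
[275. 233.] n 105 ztop 0.0734 col [195.5 189.  175.
[... 961 characters left out ...]
601.7 -27.3] [ 61.4 109.4] 10.6
[308. 217.] n 276 ztop 0.0393 col [216. 202. 183.] mean [ 0.4461 -0.0136] rect [445.7 -14.8] [46.4 43.8] 58.9
[404. 244.] n 2316 ztop 0.0608 col [125. 123. 117.] mean [ 0.5956 -0.227 ] rect [ 606.1 -226.1] [102.9 133.5] 86.3
[277. 228.] n 293 ztop 0.0393 col [203.  47.  32.] mean [ 0.3556 -0.005 ] rect [354.6  -5.6] [48. 45.] 61.9
[342. 231.] n 298 ztop 0.0391 col [226. 111.  10.] mean [ 0.4975 -0.1052] rect [ 497.3 -106.7] [50.4 44.9] 57.1
[329. 250.] n 232 ztop 0.0724 col [214. 199. 180.] mean [ 0.4286 -0.1476] rect [ 428.  -148.1] [30.1 24.5] 57.1
[363. 297.] n 395 ztop 0.0406 col [213. 199. 180.] mean [ 0.432  -0.2914] rect [ 432.3 -291.1] [49.1 44. ] 55.2
```

```bash
cat >> h.py <<'E'
from scipy.spatial.transform import Rotation as Ro
OBJ=dict(vial_a=(.4246,.1240),vial_b=(.4285,-.1455),pot_a=(.446,-.0115),pot_b=(.4314,-.2900),block=(.4282,.2866))
FIX=dict(rack=(.602,-.0247,10.7),tray=(.620,.2566,10.0),bath=(.6062,-.2240,-4.0))
def fixpt(f,x,y):
    fx,fy,a=FIX[f]; a=np.radians(a); return fx+x*np.cos(a)-y*np.sin(a), fy+x*np.sin(a)+y*np.cos(a)
def quat(deg,pos):        # tool down, closing line (tool y) turned deg from world y; pick the half turn nearest
    q0=r.read_state()["joint_positions"]; best=None
    for k in (0,180):
        q=(Ro.from_euler("z",deg+k,degrees=True)*Ro.from_quat([0,1,0,0])).as_quat(); s=r.solve_ik(pos,q)
        if s is not None and (best is None or abs(s-q0).max()<best[0]): best=(abs(s-q0).max(),q)
    return best[1]
def st(msg):
    s=r.read_state(); print(msg,"t %.1f"%s["time_s"],"w %.4f f %.1f"%(s["grip_width"],s["grip_force"]),"pos",s["eef_pos"].round(4),"F",s["contact_force"].round(1))
def pick(xy,h,deg,opening,force,zup=.17):
    p=np.array([*xy,h+.006]); up=np.array([*xy,zup]); q=quat(deg,up)
    r.reach(up,q); command_gripper(opening,force); r.move_straight(p,q,speed=.15)
    st("at"); command_gripper(0,force); st("closed"); r.move_straight(up,q,speed=.2); st("lifted")
def place(xy,h,floor,deg,opening,zup=.17):
    z=h+.006+floor; up=np.array([*xy,zup]); q=quat(deg,up)
    r.reach(up,q); r.move_straight([*xy,z+.003],q,speed=.15)
    hit=r.move_straight([*xy,z-.002],q,speed=.02,max_force=5); st("down %s"%hit)
    command_gripper(opening); r.move_straight(up,q,speed=.25); st("done")
E
python3 - <<'E'
from h import *
print(r.tip_extent)
pick(OBJ["vial_a"],.058,90,.06,25)
print(r.tip_extent)
place(fixpt("rack",0,.0255),.058,.005,100.7,.06)
im,d=optics.get_image("side"); cv2.imwrite("pics/s1.png",cv2.resize(im[60:320,200:500,::-1],None,fx=2,fy=2))
E
```

```text
0.025
at t 3.1 w 0.0600 f 0.0 pos [0.4251 0.1241 0.0645] F [-0.1  0.   1. ]
closed t 3.5 w 0.0266 f 24.5 pos [0.4252 0.1241 0.0648] F [-1.4  0.3  6.1]
lifted t 4.2 w 0.0265 f 24.7 pos [0.424  0.1239 0.1692] F [-1.   0.8 -1. ]
0.025
down True t 6.1 w 0.0269 f 25.1 pos [5.983e-01 3.000e-04 6.980e-02] F [-0.3 -0.8  4.5]
done t 7.0 w 0.0598 f 0.0 pos [5.972e-01 4.000e-04 1.703e-01] F [-0.6  0.8  0.2]
```

View pics/s1.png

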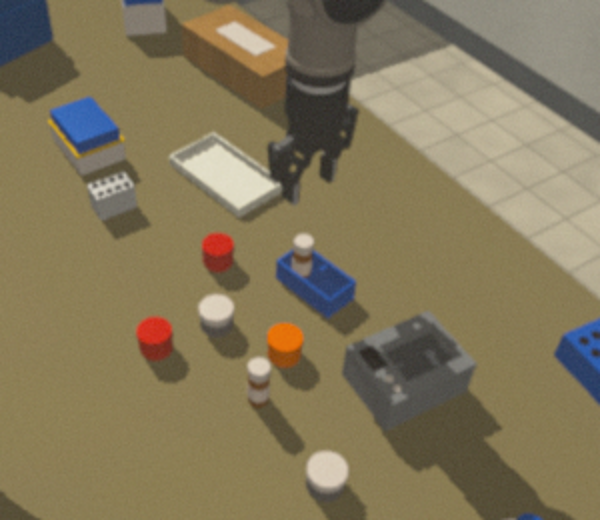

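The vial stands upright in the rack's far cell, at crop pixel (303,255). The rest of the scene has not moved. Next are vial_b and the first pot.

Run:
```python
from h import *
pick(OBJ["vial_b"],.058,90,.06,25)
place(fixpt("rack",0,-.0255),.058,.005,100.7,.06)
pick(OBJ["pot_a"],.030,0,.066,30)
place(fixpt("tray",0,.038),.030,.005,10,.056)
im,d=optics.get_image("side"); cv2.imwrite("pics/s2.png",cv2.resize(im[60:320,200:500,::-1],None,fx=2,fy=2))
```

```text
at t 9.1 w 0.0599 f 0.0 pos [ 0.429  -0.1456  0.0645] F [ 0.6 -0.3  0.5]
closed t 9.5 w 0.0264 f 24.6 pos [ 0.4291 -0.1458  0.0648] F [-0.5 -0.5  6.8]
lifted t 10.2 w 0.0264 f 24.7 pos [ 0.4279 -0.1452  0.1692] F [-0.4  1.  -1. ]
down True t 12.0 w 0.0265 f 25.1 pos [ 0.6078 -0.0501  0.0698] F [0.  0.  3.7]
done t 13.0 w 0.0599 f 0.0 pos [ 0.6067 -0.0497  0.1703] F [-0.7  0.1 -0.5]
at t 15.5 w 0.0659 f 0.0 pos [ 0.4465 -0.0116  0.0366] F [-0.6 -0.1 -0.5]
closed t 15.9 w 0.0445 f 29.4 pos [ 0.4466 -0.0116  0.0372] F [-2.6  0.1  6.8]
lifted t 16.7 w 0.0001 f 0.0 pos [ 0.4454 -0.0114  0.1693] F [ 0.5 -0.1 -0. ]
down False t 19.4 w 0.0000 f 0.0 pos [0.6134 0.294  0.039 ] F [0.1 0.5 0.6]
done t 20.6 w 0.0559 f 0.0 pos [0.6127 0.2938 0.1687] F [-0.5 -1.  -1.2]
```

View pics/s2.png

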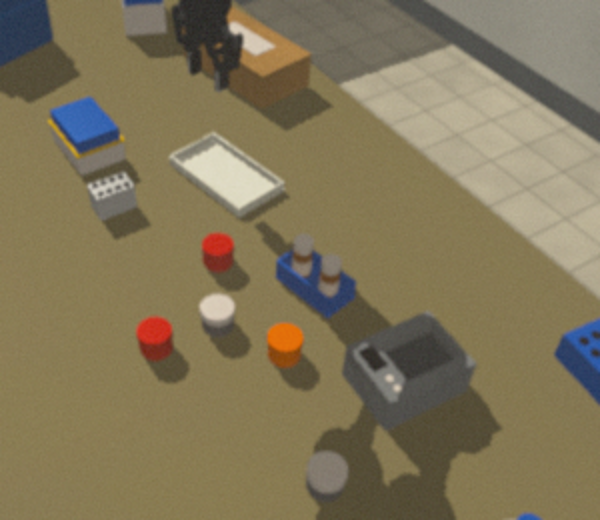

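The second vial is in the rack, upright beside the first at crop pixel (330,275). The grip slipped off the pot on the lift. It still stands at crop pixel (217,310), so I'll measure it again and grip lower and harder.

```bash
cat >> h.py <<'E'
def find(near,ztop,R=.04,tol=.008):
    out=[]
    for n in ("top","side"):
        im,d=optics.get_image(n); P=cloud(n,d); m=(np.hypot(P[...,0]-near[0],P[...,1]-near[1])<R)&(abs(P[...,2]-ztop)<tol)
        px=max(comp(n,m,5),key=len); c=cv2.minEnclosingCircle((onplane(n,px,ztop)*1000).astype(np.float32))
        out.append(np.r_[np.array(c[0])/1000]); print(n,out[-1].round(4),len(px),"z",np.percentile(P[px[:,1],px[:,0],2],[50,90]).round(4))
    return np.mean(out,0)
E
python3 - <<'E'
from h import *
xy=find(OBJ["pot_a"],.039); print(xy)
h=.022
p=np.array([*xy,h+.006]); up=np.array([*xy,.17]); q=quat(0,up)
r.reach(up,q); command_gripper(.066,60); r.move_straight(p,q)
command_gripper(0,60); st("closed"); r.move_straight([*xy,.06],q,speed=.05); r.hold(.3); st("lifted")
im,d=optics.get_image("side"); cv2.imwrite("pics/s3.png",cv2.resize(im[130:290,230:430,::-1],None,fx=3,fy=3))
E
```

```text
top [ 0.4471 -0.0089] 196 z [0.038  0.0413]
side [ 0.4458 -0.0142] 208 z [0.0375 0.0394]
[ 0.44641953 -0.01153833]
closed t 23.8 w 0.0456 f 59.8 pos [ 0.447  -0.0116  0.0293] F [-2.3  1.   8.3]
lifted t 24.9 w 0.0451 f 61.3 pos [ 0.4463 -0.0115  0.0598] F [-0.5 -0.2 -0.9]
```

View pics/s3.png

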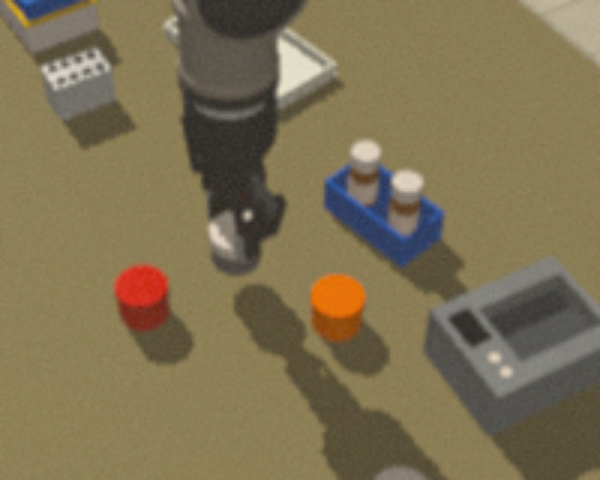

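The pot is held, white cap at crop pixel (230,235), and hangs level above the bench with its shadow detached. I'll place it, then fetch pot_b the same way.

Run:
```python
from h import *
p=r.read_state()["eef_pos"]; r.move_straight([p[0],p[1],.17],speed=.15); st("up")
place(fixpt("tray",0,.038),.0225,.005,10,.056)
pick(OBJ["pot_b"],.022,0,.066,60); s=r.read_state()
if s["grip_width"]>.04: place(fixpt("tray",0,-.038),.0225,.005,10,.056)
im,d=optics.get_image("side"); cv2.imwrite("pics/s4.png",cv2.resize(im[100:300,220:460,::-1],None,fx=2.5,fy=2.5))
```

```text
up t 25.8 w 0.0452 f 61.3 pos [ 0.4458 -0.0114  0.1693] F [ 0.4  0.2 -1.6]
down True t 28.4 w 0.0455 f 61.7 pos [0.6144 0.2944 0.0344] F [0.3 0.2 4.4]
done t 29.4 w 0.0563 f 0.0 pos [0.6127 0.2937 0.1685] F [-0.1 -0.5 -0.5]
at t 33.0 w 0.0663 f 0.0 pos [ 0.4319 -0.2904  0.0287] F [-0.9 -0.   1.3]
closed t 33.3 w 0.0451 f 60.1 pos [ 0.4319 -0.2904  0.0295] F [-2.1  0.8  8. ]
lifted t 34.1 w 0.0451 f 61.3 pos [ 0.4308 -0.2895  0.169 ] F [-0.2 -0.1 -0.7]
down True t 37.4 w 0.0452 f 61.6 pos [0.6275 0.2194 0.0346] F [-0.3 -0.3  4.5]
done t 38.4 w 0.0559 f 0.0 pos [0.6258 0.219  0.1685] F [ 0.2 -0.4 -1.2]
```

View pics/s4.png

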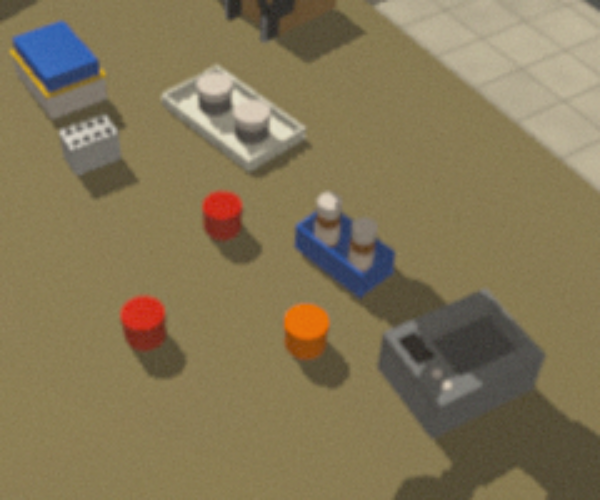

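Both pots stand side by side in the tray, at crop pixels (214,92) and (252,118), and both vials are upright. Next is the block.

Run:
```python
from h import *
pick(OBJ["block"],.038,-.3,.06,100,zup=.20)
im,d=optics.get_image("side"); cv2.imwrite("pics/s5.png",cv2.resize(im[50:250,180:380,::-1],None,fx=2.5,fy=2.5))
```

```text
at t 40.7 w 0.0601 f 0.0 pos [0.4288 0.2869 0.0447] F [-1.   0.1  0. ]
closed t 41.1 w 0.0335 f 98.7 pos [0.429  0.2878 0.0458] F [-2.8  3.1  8.7]
lifted t 42.0 w -0.0003 f 0.0 pos [0.4276 0.2863 0.199 ] F [ 0.2 -0.7 -0.8]
```

View pics/s5.png

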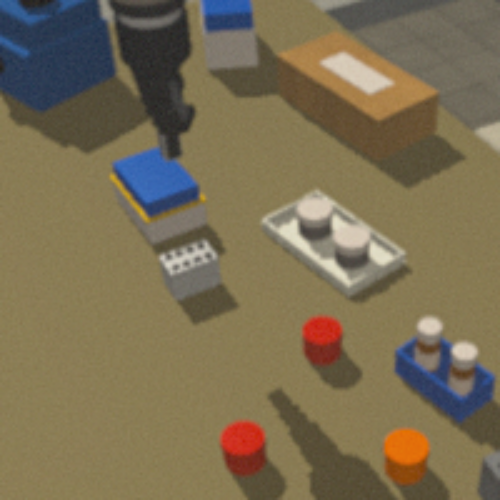

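The block slipped out of the grip on the lift and still stands at about crop pixel (190,268). The pads were too near its top edge, so I'll measure it again and take it lower with less force, testing with a small lift.

Run:
```python
from h import *
C=[];A=[]
for n in ("top","side"):
    im,d=optics.get_image(n); P=cloud(n,d); m=(abs(P[...,0]-.428)<.06)&(abs(P[...,1]-.287)<.05)&(abs(P[...,2]-.046)<.008)
    px=max(comp(n,m,5),key=len); rc=cv2.minAreaRect((onplane(n,px,.045)*1000).astype(np.float32)); print(n,rc)
    C.append(np.array(rc[0])/1000); a=rc[2]+(90 if rc[1][1]>rc[1][0] else 0); A.append((a+90)%180-90)
xy=np.mean(C,0); a=np.mean(A); print(xy,a)
up=np.array([*xy,.17]); q=quat(a,up); r.reach(up,q)
for h in (.034,.031,.028):
    command_gripper(.06,45); r.move_straight([*xy,h+.006],q); command_gripper(0,45); st("closed")
    r.move_straight([*xy,h+.012],q,speed=.02); r.hold(.4); st("h %.3f"%h)
    s=r.read_state()
    if s["grip_width"]>.036 and s["contact_force"][2]<-1.5: break
im,d=optics.get_image("side"); cv2.imwrite("pics/s6.png",cv2.resize(im[90:210,200:340,::-1],None,fx=4,fy=4))
```

```text
top ((428.5964050292969, 287.0846252441406), (63.46192169189453, 39.41359329223633), 0.5252636075019836)
side ((428.3346252441406, 284.5860900878906), (47.21419143676758, 65.72819519042969), 89.11859893798828)
[0.42846552 0.28583536] -0.17806872725486755
closed t 44.4 w 0.0382 f 44.5 pos [0.4293 0.2864 0.0414] F [-0.5  1.   5.4]
h 0.034 t 45.2 w 0.0381 f 45.4 pos [0.4284 0.2858 0.0459] F [ 0.2 -0.6 -3.1]
```

View pics/s6.png

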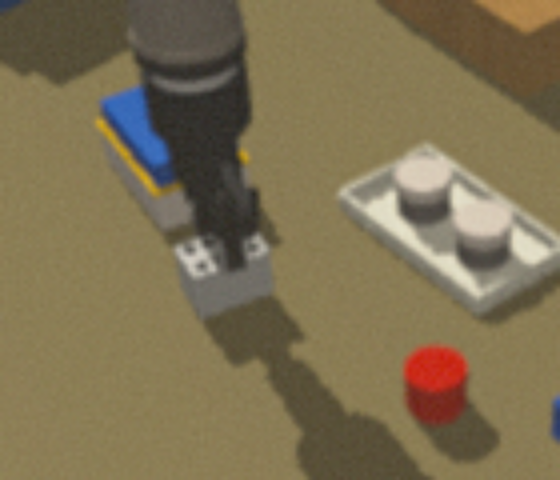

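The block hangs level in the grip at crop pixel (225,275), with the force reading showing its weight. I'll carry it to the well.

Run:
```python
from h import *
p=r.read_state()["eef_pos"]; r.move_straight([p[0],p[1],.2],speed=.12); st("up")
xy=fixpt("bath",.015,0); up=[*xy,.2]; q=quat(-4,up); r.reach(up,q); st("over")
r.move_straight([*xy,.13],q,speed=.12); st("over")
im,d=optics.get_image("side"); cv2.imwrite("pics/s7.png",cv2.resize(im[160:310,320:490,::-1],None,fx=3.5,fy=3.5))
```

```text
up t 46.7 w 0.0384 f 45.5 pos [0.4281 0.2856 0.1993] F [-0.4  0.2 -3.8]
over t 48.7 w 0.0384 f 45.5 pos [ 0.6215 -0.2236  0.2002] F [-0.5 -0.7 -3.1]
over t 49.4 w 0.0380 f 45.5 pos [ 0.6217 -0.225   0.1309] F [-0.   0.3 -3.2]
```

View pics/s7.png

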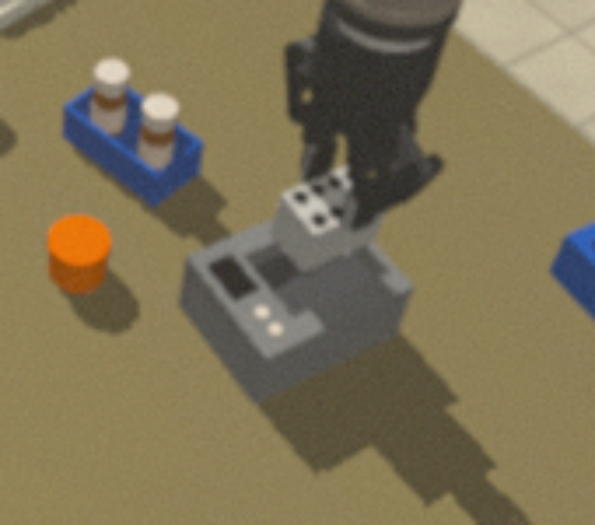

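The block is still in the grip above the well, lined up with the bath, at crop pixel (325,220). I'll lower it with a force guard.

Run:
```python
from h import *
xy=fixpt("bath",.015,0)
hit=r.move_straight([*xy,.096],speed=.08,max_force=6); st("a %s"%hit)
if not hit:
    hit=r.move_straight([*xy,.077],speed=.02,max_force=6); st("b %s"%hit)
im,d=optics.get_image("side"); cv2.imwrite("pics/s8.png",cv2.resize(im[160:310,320:490,::-1],None,fx=3.5,fy=3.5))
```

```text
a False t 50.0 w 0.0383 f 45.5 pos [ 0.6212 -0.2251  0.0958] F [ 0.1 -0.  -2.4]
b True t 50.8 w 0.0383 f 46.5 pos [ 0.6209 -0.2249  0.0794] F [-0.2  0.3  5.5]
```

View pics/s8.png

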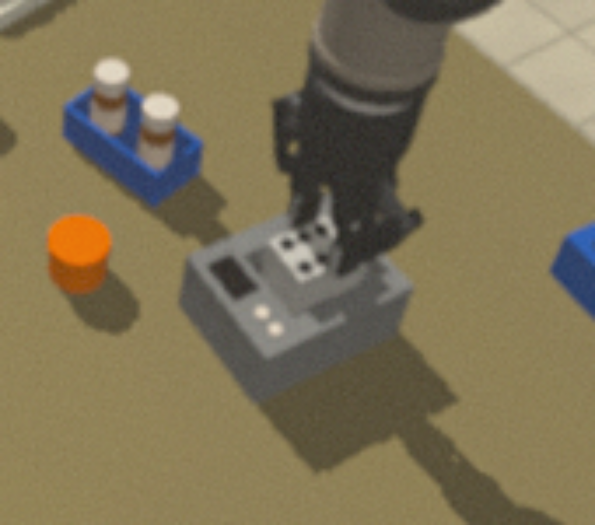

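The block is down in the well at crop pixel (305,265). The TCP height of 0.0794 m matches the block resting on the floor. I'll open slightly first, retreat, then check.

Run:
```python
from h import *
xy=fixpt("bath",.015,0)
command_gripper(.047,20); st("open"); r.move_straight([*xy,.2],speed=.15); st("up")
r.movej([0.9,.1,1.5,0,1.5,0]) if False else r.reach([.45,.15,.3],quat(0,[.45,.15,.3])); r.reach([.15,.5,.25],quat(0,[.15,.5,.25])); st("away")
ims=[]
for n in ("side","top"):
    im,d=optics.get_image(n); P=cloud(n,d)
    crop=im[110:310,230:450] if n=="side" else im[140:270,140:430]
    ims.append(cv2.resize(crop[...,::-1],(600,545) if n=="side" else (780,350)))
    for nm,(x,y),zt in [("block",xy,.083),("vialA",fixpt("rack",0,.0255),.077),("vialB",fixpt("rack",0,-.0255),.077),("potA",fixpt("tray",0,.038),.043),("potB",fixpt("tray",0,-.038),.043)]:
        m=(np.hypot(P[...,0]-x,P[...,1]-y)<.045)&(abs(P[...,2]-zt)<.009)&(P[...,2]>.025)
        px=max(comp(n,m,5),key=len); rc=cv2.minAreaRect((onplane(n,px,zt)*1000).astype(np.float32))
        z=P[px[:,1],px[:,0]]; A=np.c_[z[:,:2]-z[:,:2].mean(0),np.ones(len(z))]; k=np.linalg.lstsq(A,z[:,2],rcond=None)[0]
        print(n,nm,np.round(rc[0],1),np.round(rc[1],1),round(rc[2],1),"z med %.4f"%np.median(z[:,2]),"slope",k[:2].round(3))
    cv2.imwrite(f"pics/f_{n}.png",ims[-1])
```

```text
open t 51.1 w 0.0470 f 0.0 pos [ 0.6199 -0.2244  0.0777] F [ 0.6  0.3 -0.3]
up t 52.1 w 0.0469 f 0.0 pos [ 0.6206 -0.2248  0.1989] F [-0.8  0.  -0.8]
away t 55.3 w 0.0468 f 0.0 pos [0.151  0.4998 0.2501] F [ 0.5  0.7 -0.1]
side block [ 618.1 -226.6] [44.3 70.7] 85.3 z med 0.0825 slope [0.016 0.037]
side vialA [ 5.967e+02 -3.000e-01] [32.4 25.3] 55.8 z med 0.0763 slope [0.079 0.135]
side vialB [606.2 -54. ] [34.7 24.8] 54.4 z med 0.0763 slope [0.088 0.098]
side potA [612.9 287.4] [58.8 43.4] 59.3 z med 0.0422 slope [0.039 0.063]
side potB [625.7 212.9] [55.2 42.1] 58.7 z med 0.0423 slope [0.037 0.057]
top block [ 619.8 -221.4] [41.  66.8] 83.8 z med 0.0824 slope [0.003 0.009]
top vialA [596.7   5. ] [27.9 23.8] 0.6 z med 0.0766 slope [-0.019 -0.119]
top vialB [606.9 -47.8] [25.8 28.4] 46.2 z med 0.0764 slope [ 0.057 -0.056]
top potA [614.1 294.1] [44.4 46.8] 19.3 z med 0.0424 slope [-0.027  0.032]
top potB [625.9 218.1] [48.5 43.4] 2.3 z med 0.0433 slope [ 0.012 -0.005]
```

View pics/f_side.png

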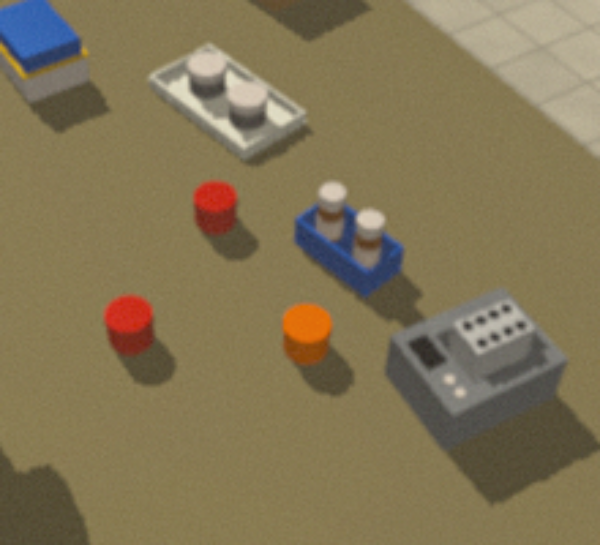

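View pics/f_top.png

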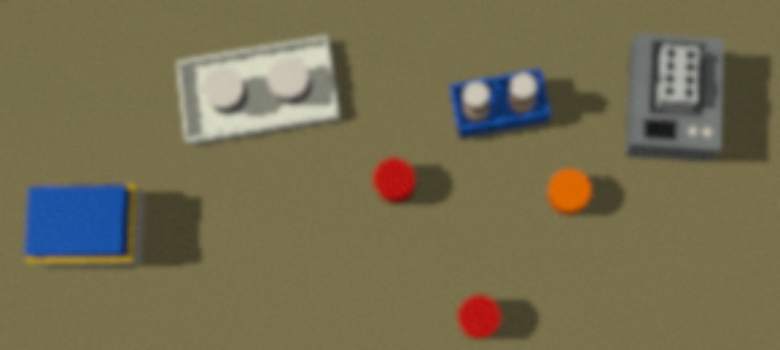

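Everything is in place. The block sits flat in the well with its top at about 0.083 m, both vials are upright in their own cells, and both pots stand in the tray. The tip box and the look-alikes look undisturbed.

```bash
python3 -c "
from workcell import r
print(r.finish_job())"
```

```text
the job is handed in; nothing more can be done
None
```

The job is handed in, about 55 s on the robot clock: both vials are upright in their own rack cells, both pots side by side on the tray floor, and the block flat in the bath's well; one pot and the block each slipped the first grip but stayed standing.

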